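# Second parts pail on the bench hook

### The job

Hang the yellow parts pail by its bail on the arm of the bench hook stand, in front of the blue pail that already hangs there. Leave it hanging straight down and at rest, not touching the blue pail, and do not knock the blue pail off or shove it along the arm. Leave the red pail standing where it is.

Things in the scene. Friction and masses are not known exactly. Their poses are not given: they have to be found in the camera images.
- yellow_pail: Yellow parts pail, 0.12 kg, upright on the bench. Origin: centre of underside, z up. Bin 40 (x) x 66 (y) x 42 high. Rigid steel bail, 14 wide in x, rises at both y ends (72 overall) to a gable; opening seen along x: 66 wide, from rim z 42 to apex z 105 (91 at the sides). Black grip block on the apex: 14 (x) x 22 (y), z 106 to 144; grip at z 130, best closing along y. Half turns are alike. All mm.
- red_pail: The same pail in red, also standing upright on the bench, loose. Origin: centre of its underside. It is not the one to hang and is to stay where it is.
- blue_pail: The same pail in blue, loose, already hanging by its bail near the inner end of the hook arm, about 42 mm from the post, its x along the arm. Origin: centre of its underside. Its grip block stands as high as that of a pail hung beside it, so do not spread the fingers wide along the arm.
- hook_stand: Fixed stand. Origin: foot of its 10 mm post, on the bench. Polished, level round arm, 10 thick, top at z 170, runs from the post along the stand's -x; at 140 it turns up to a black ball tip, end 157 out, top z 187. Base disc radius 55. Pass the bail over the tip along the arm, then lower: a hung pail has its underside at z 65, x along the arm. Free stretch: 90 to 125 from the post. All mm.

How it is judged:
At the end, for the whole second after the job is handed in: Yellow pail hanging on the level arm 65-145 mm from the post, underside 65 mm up (within 10), within 20 mm sideways and 10 deg of upright, at rest, clear of the blue pail; blue pail still hanging upright, at rest, within 20 mm of its start; red pail within 15 mm of its start (x of yellow_pail in the frame of hook_stand between -0.145 and -0.065 m and y of yellow_pail in the frame of hook_stand between -0.02 and 0.02 m and z of yellow_pail in the frame of hook_stand between 0.055 and 0.075 m and angle between each of yellow_pail, blue_pail's own z axis and vertical below 0.18 rad and contact force between yellow_pail and blue_pail below 0.05 N and linear speed of each of yellow_pail, blue_pail below 0.03 m/s and distance of blue_pail from where it was at the start of the episode below 0.02 m and z of blue_pail in the frame of hook_stand above 0.055 m and distance of red_pail from where it was at the start of the episode below 0.015 m); the robot touches nothing.
It fails at once if the blue pail is knocked off the hook or lifted from it (z of blue_pail in the frame of hook_stand below 0.04 m or z of blue_pail in the frame of hook_stand above 0.09 m).
It fails at once if the blue pail is shoved more than 30 mm (distance of blue_pail from where it was at the start of the episode above 0.03 m).
It fails at once if the red pail is moved more than 15 mm (distance of red_pail from where it was at the start of the episode above 0.015 m).
It also fails if it takes over 45 s, if anything falls off the work surface, if the arm or the gripper's body presses on something with over 40 N, if the wrist force passes 120 N, or if a joint passes its speed limit or range.

### The arm

A 6-joint arm with a two-finger parallel gripper is mounted at the origin on a cart in front of the work surface, level with it; the furniture and walls round the work are solid. World frame = base frame: x ahead of the robot, y to its left, z up, the work surface at z = 0. Lengths are in m, angles in rad, forces in N, time in s.
With the tool pointing down it reaches from about 0.4 to 0.825 m from the base axis. Payload 7 kg.
Tool frame: the origin (TCP) lies on the centre line of the jaws, within the pads' length; the fingertips stand 22 mm ahead of it and the grasp point (between the pads) lies 3 mm ahead of it (arm.tcp_to_tips is the distance from the TCP to the fingertips, in m); z points along the fingers, y is the line along which they close (so a half turn about z gives the same grasp; the last joint's range is limited). The gripper opens to 88 mm and grips with 3 to 60 N. Pads are 19 mm wide; open, the fingers measure 130 mm over their backs; the gripper's body (78 mm by 193 mm) begins 47 mm behind the grasp point.
Start: joints at [1.572, 0.359, 0.012, 0, -1.224, -0.288], TCP at [0.191, 0.647, 0.249] pointing down, gripper open.
Joint ranges: [-3.07, 3.07], [-1.43, 2.12], [-1.02, 1.25], [-3.03, 1.67], [-3.05, -0], [-3.03, 3.03]. Speed limits (rad/s): [2.39, 2.39, 3.01, 3.14, 3.14, 3.14].

### API

Orientations are given as [roll, pitch, yaw] about the fixed x, y, z axes, in that order (R = Rz(yaw) Ry(pitch) Rx(roll)).
In Python, from station import arm gives the robot as it stands.
- The arm moves only by the tool jog_arm, never from a script. Its argument "targets" is a list of rows, each an object of numbers: "dx", "dy", "dz": the shift along the tool's x, y, z in mm; "rx", "ry", "rz": the turn, a rotation vector about the tool's x, y, z in rad; "gripper": the closure, from 0 (fully open) to 1 (shut). In form: [{"dx": .., "dy": .., "dz": .., "rx": .., "ry": .., "rz": .., "gripper": ..}, ...]. A call has exactly 8 rows; each row is the pose to reach, as a shift and turn from the pose commanded when the call began, along the tool's axes at that moment; what a row does not reach only later rows make up. A row lasts 1/12 s, in which the tool goes at most 41.7 mm and 7.16 degrees, less where a joint would pass 70% of its speed; a pose out of reach is approached as far as the arm can. A call with a gripper value outside its range is refused whole. The fingers move at their own pace and stop on an object; "force" is the grip in N (left out, the last holds). Time passes only in rows, so rows that repeat a pose let the fingers close, or fill a call up. It gives the time, the measured TCP pose, the force, the opening and the grip force at its end, in the units of the state.
- arm.get_state(): the state, without advancing time (a new reading comes with each control period).
- arm.grab_frame(name): name is "scene" or "top" or "wrist"; returns a dict with "frame" (420x560x3 uint8, red, green, blue), "z_map" (420x560 float32, m along the optical axis (not along the pixel's ray), 0 where there is no reading), "fx", "fy", "cx", "cy" (pixels), "view" (4x4, takes a point from world to camera coordinates). Camera axes: x right, y down, z forward; pixel columns grow to the right and rows downward; lengths in m; the calibration is good to about 2 mm. The wrist camera is an equidistant fisheye: a pixel r from the principal point sees the ray r / f radians off the axis. A picture is of the moment at which its call begins.
- arm.job_done(): hands the job in; it is judged then, once.
The state is a dict: "t": time; "q": joint angles; "qd": joint speeds; "joint_efforts": joint torques, N m; "eef_pos": TCP position; "ee_rot": TCP orientation; "force": force on the tool from outside, world axes, zero at the start; "moment": the same for the moment, N m; "width": finger opening in m; "gripper_force": force on a finger pad.
Only numpy, scipy, OpenCV 4.12 (cv2) and the standard library are available. Lean on these libraries where they do the work, as an engineer would, in place of code of your own. Each camera call takes 0.05 s, during which the arm holds its last target. There are 200 camera calls.

## Working session

There is one attempt and no reset: what is moved stays moved. The work goes in short steps, Python scripts to look and compute and a tool call to move; the robot and the scene stay as the last step left them, time stands still between calls to the robot, and variables do not carry over. Pictures are saved under pics/ and viewed, at most 10 in all, crops included, and the job is handed in when it is done.

Besides the shell and the picture viewer there is one more tool, called as name([rows], argument=value, ...), one row to a line, values as JSON. jog_arm: Moves the arm, as the interface text tells. Its arguments: {"type":"object","properties":{"targets":{"type":"array","items":{"type":"object","properties":{"dx":{"type":"number"},"dy":{"type":"number"},"dz":{"type":"number"},"rx":{"type":"number"},"ry":{"type":"number"},"rz":{"type":"number"},"gripper":{"type":"number"}}}},"force":{"type":"number"}},"required":["targets"]}

```bash
mkdir -p pics; cat > h.py <<'E'
import numpy as np, cv2, pickle
from station import arm
def grab(n,tag):
    f=arm.grab_frame(n); cv2.imwrite(f'pics/{tag}.png',f['frame'][:,:,::-1]); pickle.dump(f,open(f'{tag}.pkl','wb')); return f
def pts(f):
    h,w=f['z_map'].shape; v,u=np.mgrid[:h,:w]; z=f['z_map']
    P=np.stack([(u-f['cx'])/f['fx']*z,(v-f['cy'])/f['fy']*z,z,np.ones_like(z)],-1)
    return (P@np.linalg.inv(np.array(f['view'])).T)[...,:3]
E
python3 - <<'E'
from h import *
a=grab('scene','s0');b=grab('top','t0')
cv2.imwrite('pics/both.png',cv2.resize(np.vstack([a['frame'],b['frame']])[:,:,::-1],(448,600)) ) 
for f in (a,b):
    P=pts(f); print(np.linalg.inv(f['view'])[:3].round(3)); hsv=cv2.cvtColor(f['frame'],cv2.COLOR_RGB2HSV)
    for n,lo,hi in (('y',20,35),('r',0,8),('b',100,125)):
        m=(hsv[...,0]>=lo)&(hsv[...,0]<=hi)&(hsv[...,1]>130)&(hsv[...,2]>60)&(f['z_map']>0)
        k,l,s,c=cv2.connectedComponentsWithStats(m.astype(np.uint8))
        for i in range(1,k):
            if s[i,4]>80: q=P[l==i]; print(n,s[i],np.percentile(q,[2,50,98],axis=0).round(3).tolist())
print(arm.get_state())
E
```

```text
[[-0.657 -0.575  0.487  0.119]
 [-0.753  0.487 -0.441  0.396]
 [ 0.016 -0.657 -0.754  0.713]]
r [226 299  18  20 122] [[0.412, 0.178, 0.002], [0.438, 0.189, 0.005], [0.454, 0.212, 0.044]]
r [204 311  20  11  89] [[0.431, 0.206, 0.001], [0.455, 0.223, 0.006], [0.466, 0.246, 0.044]]
b [336 122  26  33 157] [[0.561, -0.261, 0.068], [0.573, -0.244, 0.101], [0.603, -0.195, 0.109]]
b [127 209  32  19 150] [[0.697, 0.189, 0.008], [0.735, 0.203, 0.011], [0.773, 0.217, 0.015]]
[[ 0.013 -0.982  0.187  0.375]
 [-1.    -0.018 -0.022  0.025]
 [ 0.025 -0.186 -0.982  0.89 ]]
y [353  62  15  18 103] [[0.882, -0.201, 0.005], [0.903, -0.189, 0.011], [0.912, -0.164, 0.032]]
y [234 242  30  21 265] [[0.429, 0.048, 0.001], [0.451, 0.077, 0.005], [0.47, 0.107, 0.088]]
r [177 239  29  22 156] [[0.432, 0.173, 0.0], [0.452, 0.201, 0.005], [0.472, 0.23, 0.067]]
r [171 251  27  19  82] [[0.411, 0.187, 0.001], [0.425, 0.213, 0.039], [0.445, 0.243, 0.056]]
r [324 275  18  18 174] [[0.368, -0.121, 0.043], [0.383, -0.104, 0.045], [0.399, -0.089, 0.049]]
r [140 290  38  20 102] [[0.326, 0.237, 0.007], [0.347, 0.282
[... 273 characters left out ...]
-0.235, 0.07], [0.598, -0.198, 0.109]]
{'t': 0.1, 'q': array([ 1.57211683e+00,  3.59310363e-01,  1.11729013e-02, -3.14479221e-04,
       -1.22412079e+00, -2.88132628e-01]), 'qd': array([-0.00074388, -0.00142092,  0.00308405,  0.00171995,  0.00056841,
        0.00048346]), 'joint_efforts': array([-2.24352902e-03, -5.84158587e+01,  2.93751329e+01,  7.01546654e+00,
        1.01418103e-02, -5.26137683e-05]), 'eef_pos': array([0.19084043, 0.64703985, 0.24772822]), 'ee_rot': array([ 3.14010697e+00, -1.32002098e-04, -2.86919096e-01]), 'force': array([-0.65152027,  0.03148597, -0.4680733 ]), 'moment': array([-0.04282926,  0.03416153,  0.00619799]), 'gripper_force': 0.0, 'width': 0.08757073021129524}
```

View pics/s0.png

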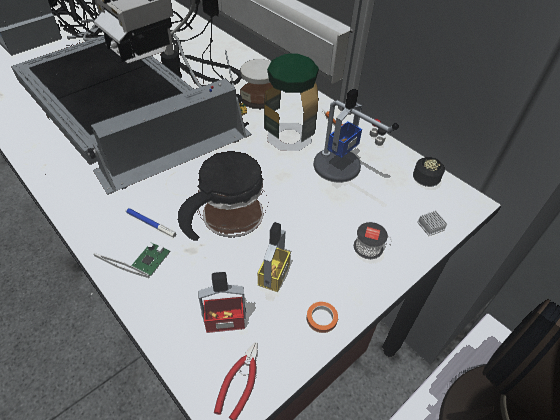

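View pics/t0.png

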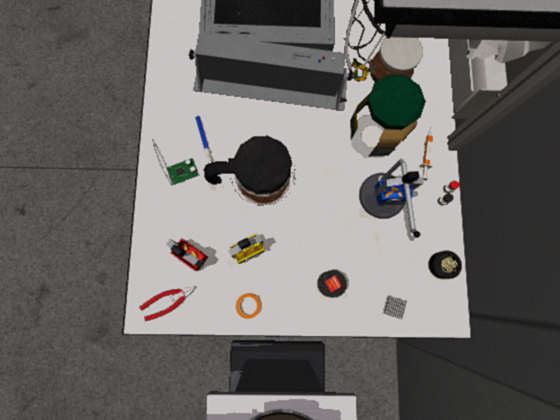

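The scene view shows the red pail at (223,312), the yellow one at (275,268), and the stand at (337,165) with its arm running to the ball at (393,126). The top view shows yellow at (247,248), the stand base at (384,195) and the ball at (417,234). Next I'll measure them precisely.

```bash
python3 - <<'E'
from h import *
F=[pickle.load(open(t+'.pkl','rb')) for t in('s0','t0')]
for f in F:
    P=pts(f); ok=f['z_map']>0; x,y,z=P[...,0],P[...,1],P[...,2]
    print('---')
    def box(x0,x1,y0,y1,z0,z1): return P[ok&(x>x0)&(x<x1)&(y>y0)&(y<y1)&(z>z0)&(z<z1)]
    for nm,b in (('yel',(.40,.51,.02,.13)),('red',(.38,.50,.155,.26))):
        for zr in((.015,.05),(.085,.115),(.139,.15)):
            q=box(*b,*zr)
            if len(q)>4: print(nm,zr,len(q),q.mean(0).round(4),'rect',[np.round(v,3) for v in cv2.minAreaRect((q[:,:2]*1000).astype(np.float32))])
    q=box(.4,.75,-.32,-.1,.160,.176); 
    print('arm',len(q)); 
    if len(q)>9:
        l=cv2.fitLine(q[:,:2].astype(np.float32),cv2.DIST_HUBER,0,.001,.001).ravel(); t=(q[:,:2]-l[2:])@l[:2]; print(l, 'ends',l[2:]+l[:2]*t.min(),l[2:]+l[:2]*t.max())
    q=box(.35,.75,-.35,-.1,.176,.192);print('tip/high',len(q),q.mean(0) if len(q) else '',np.median(q,0))
    q=box(.45,.75,-.32,-.1,.194,.215);print('bluegrip',len(q),q.mean(0),[np.round(v,3) for v in cv2.minAreaRect((q[:,:2]*1000).astype(np.float32))])
    q=box(.45,.68,-.3,-.1,.004,.02);print('disc',len(q),cv2.minEnclosingCircle((q[:,:2]*1000).astype(np.float32)),np.median(q[:,2]))
a,b=F
c1=cv2.resize(a['frame'][80:190,290:410],None,fx=5,fy=5,interpolation=cv2.INTER_CUBIC)[:,:,::-1]
c2=cv2.resize(b['frame'][140:260,220:440],None,fx=3.6,fy=3.6,interpolation=cv2.INTER_CUBIC)[:,:,::-1]
cv2.imwrite('pics/c1.png',c1);cv2.imwrite('pics/c2.png',c2)
E
```

```text
---
yel (0.015, 0.05) 520 [0.4529 0.0867 0.0327] rect [array([457.946,  83.542]), array([40.84 , 72.854]), np.float64(24.231)]
yel (0.085, 0.115) 220 [0.4512 0.097  0.1009] rect [array([459.535,  84.194]), array([14.261, 72.21 ]), np.float64(27.946)]
yel (0.139, 0.15) 98 [0.4583 0.0847 0.1438] rect [array([459.238,  83.36 ]), array([13.333, 22.787]), np.float64(27.436)]
red (0.015, 0.05) 841 [0.4433 0.2124 0.0319] rect [array([443.554, 210.961]), array([73.234, 42.796]), np.float64(55.809)]
red (0.085, 0.115) 318 [0.4425 0.2112 0.1018] rect [array([444.099, 210.559]), array([71.182, 15.317]), np.float64(55.05)]
red (0.139, 0.15) 125 [0.4428 0.2115 0.1438] rect [array([443.32 , 210.673]), array([21.066, 13.559]), np.float64(54.558)]
arm 574
[ 0.97181594  0.23574087  0.59560657 -0.21383376] ends [ 0.47713638 -0.24257199] [ 0.75123694 -0.17608131]
tip/high 361 [ 0.65397974 -0.19345948  0.18396904] [ 0.68679943 -0.18964233  0.18398221]
bluegrip 1005 [ 0.70165478 -0.2006734   0.20414463] [array([ 661.488, -203.791]), array([176.569, 101.76 ]), np.float64(0.705)]
disc 1117 ((566.0462036132
[... 533 characters left out ...]
42.641]), np.float64(56.276)]
red (0.085, 0.115) 163 [0.4383 0.202  0.1004] rect [array([442.093, 208.435]), array([72.001, 14.094]), np.float64(55.549)]
red (0.139, 0.15) 86 [0.4418 0.2078 0.1435] rect [array([441.907, 207.919]), array([21.655, 13.753]), np.float64(54.078)]
arm 569
[ 0.9827042   0.18518208  0.55129564 -0.2285568 ] ends [ 0.47839422 -0.24229444] [ 0.74119047 -0.19277276]
tip/high 220 [ 0.6288272  -0.20225498  0.18414004] [ 0.68209176 -0.20769257  0.1841091 ]
bluegrip 1846 [ 0.70797436 -0.20823534  0.20489803] [array([ 661.255, -208.94 ]), array([110.423, 177.653]), np.float64(89.493)]
disc 1092 ((557.1926879882812, -206.6862335205078), 132.6808319091797) 0.014010112580280842
```

View pics/c2.png

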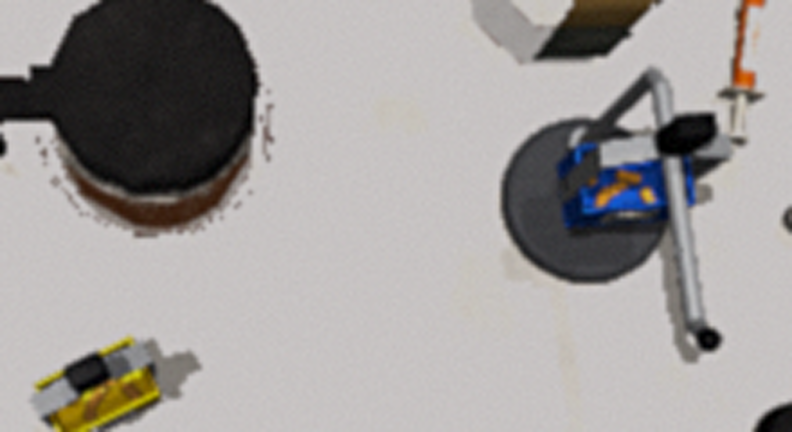

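View pics/c1.png

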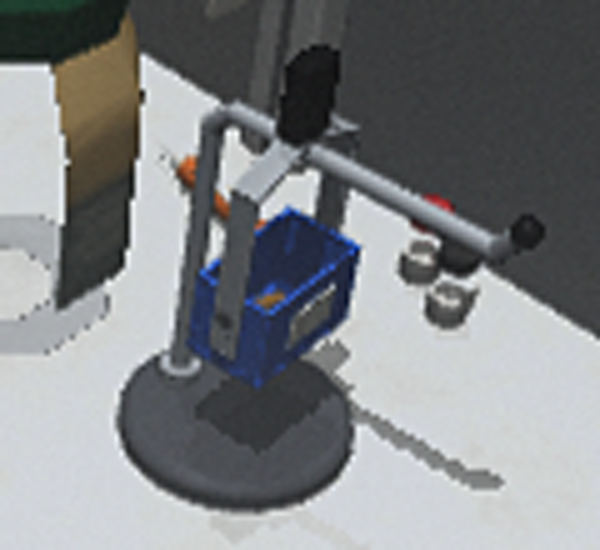

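The crops show the arm running from the bend at (655,75) to the ball at (708,338) in the top crop. The blue grip block is at (688,132), and the arm is clear between it and the tip. I'll measure the arm again without the background.

```bash
python3 - <<'E'
from h import *
for t in('s0','t0'):
    f=pickle.load(open(t+'.pkl','rb')); P=pts(f); ok=f['z_map']>0; x,y,z=P[...,0],P[...,1],P[...,2]
    box=lambda x0,x1,y0,y1,z0,z1: P[ok&(x>x0)&(x<x1)&(y>y0)&(y<y1)&(z>z0)&(z<z1)]
    q=box(.495,.56,-.29,-.2,.160,.174); l=cv2.fitLine(q[:,:2].astype(np.float32),cv2.DIST_HUBER,0,.001,.001).ravel(); print(t,'arm',len(q),l,np.percentile(q[:,2],95))
    for x in(.49,.52,.58,.62): print(x,(l[3]+(x-l[2])*l[1]/l[0]).round(4))
    q=box(.44,.52,-.29,-.2,.174,.195);print('tip',len(q),q.mean(0),q.min(0),q.max(0))
    q=box(.53,.65,-.29,-.16,.2,.215);print('bluegrip',len(q),q.mean(0),[np.round(v,3) for v in cv2.minAreaRect((q[:,:2]*1000).astype(np.float32))])
    q=box(.59,.66,-.26,-.18,.161,.18);print('bend',len(q),q.max(0))
    q=box(.56,.66,-.26,-.16,.03,.15);q=q[(q[:,0]>.61)];print('post',len(q),np.median(q,0))
E
```

```text
s0 arm 157 [ 0.9957468   0.09213187  0.5270034  -0.23064946] 0.17107816551981572
0.49 -0.2341
0.52 -0.2313
0.58 -0.2257
0.62 -0.222<stdin>:7: RuntimeWarning: Mean of empty slice.
  ret = um.true_divide(
Traceback (most recent call last):
ValueError: zero-size array to reduction operation minimum which has no identity
```

```bash
python3 - <<'E'
from h import *
for t in('s0','t0'):
    f=pickle.load(open(t+'.pkl','rb')); P=pts(f); ok=f['z_map']>0; x,y,z=P[...,0],P[...,1],P[...,2]
    g=f['frame'].max(-1)
    def box(x0,x1,y0,y1,z0,z1,m=True): return P[ok&m&(x>x0)&(x<x1)&(y>y0)&(y<y1)&(z>z0)&(z<z1)]
    q=box(.43,.56,-.29,-.2,.150,.2); print(t,len(q),np.c_[np.histogram(q[:,0],np.arange(.43,.57,.01))[0]].T)
    for a in np.arange(.46,.62,.01):
        s=box(a,a+.01,-.29,-.18,.150,.2)
        if len(s): print(a.round(2),len(s),np.median(s,0).round(4),s[:,1].min().round(3),s[:,1].max().round(3),s[:,2].max().round(3))
    q=box(.53,.66,-.29,-.16,.2,.215);print('bluegrip',len(q),[np.round(v,3) for v in cv2.minAreaRect((q[:,:2]*1000).astype(np.float32))] if len(q) else '')
    q=box(.59,.66,-.26,-.18,.161,.18);print('bend',len(q),q.max(0) if len(q) else '')
    for a in(.03,.06,.09,.12):
        q=box(.56,.66,-.27,-.16,a,a+.02); q=q[q[:,0]>.605]; print('post',a,len(q),np.median(q,0).round(4) if len(q) else '')
E
```

```text
s0 240 [[ 0  0  0  0 39 31 27 24 24 24 22 27 22]]
0.47 39 [ 0.4746 -0.2355  0.1831] -0.242 -0.231 0.188
0.48 31 [ 0.4837 -0.2343  0.1706] -0.238 -0.23 0.186
0.49 27 [ 0.4953 -0.2329  0.1689] -0.24 -0.23 0.173
0.5 24 [ 0.5048 -0.2323  0.1685] -0.238 -0.229 0.172
0.51 24 [ 0.5148 -0.2313  0.1688] -0.236 -0.228 0.171
0.52 24 [ 0.5253 -0.2305  0.1682] -0.235 -0.228 0.171
0.53 22 [ 0.535  -0.2295  0.1685] -0.236 -0.225 0.171
0.54 27 [ 0.5448 -0.2287  0.1686] -0.236 -0.225 0.172
0.55 22 [ 0.5549 -0.2278  0.1685] -0.233 -0.225 0.172
0.56 22 [ 0.5649 -0.2265  0.1682] -0.234 -0.224 0.171
0.57 182 [ 0.5763 -0.22    0.17  ] -0.264 -0.19 0.2
0.58 104 [ 0.5834 -0.2155  0.1677] -0.264 -0.191 0.2
0.59 13 [ 0.596  -0.2244  0.1684] -0.261 -0.222 0.173
0.6 22 [ 0.6039 -0.2223  0.1681] -0.227 -0.221 0.173
0.61 25 [ 0.6155 -0.2212  0.1669] -0.226 -0.217 0.171
bluegrip 77 [array([ 581.33 , -225.608]), array([13.209, 22.25 ]), np.float64(5.29)]
bend 61 [ 0.62611055 -0.21739757  0.17266299]
post 0.03 22 [ 0.6241 -0.2197  0.0403]
post 0.06 22 [ 0.6251 -0.2195  0.0688]
post 0.09 34 [ 0.6238 -0.2204  0.0989]

[... 535 characters left out ...]
-0.2317  0.1701] -0.238 -0.228 0.173
0.55 28 [ 0.5545 -0.2309  0.1692] -0.237 -0.228 0.172
0.56 30 [ 0.5649 -0.229   0.1696] -0.235 -0.195 0.173
0.57 174 [ 0.5745 -0.2196  0.1684] -0.264 -0.194 0.2
0.58 80 [ 0.5826 -0.2187  0.1656] -0.265 -0.193 0.197
0.59 21 [ 0.5959 -0.2258  0.1691] -0.231 -0.223 0.172
0.6 27 [ 0.6052 -0.226   0.1698] -0.231 -0.222 0.173
0.61 26 [ 0.6144 -0.2244  0.1683] -0.23 -0.222 0.172
bluegrip 102 [array([ 579.84 , -229.306]), array([13.755, 22.102]), np.float64(7.115)]
bend 77 [ 0.62470389 -0.22155473  0.1731973 ]
post 0.03 17 [ 0.6209 -0.2216  0.0395]
post 0.06 21 [ 0.6198 -0.2224  0.0699]
post 0.09 21 [ 0.62   -0.2217  0.1016]
post 0.12 21 [ 0.6208 -0.2225  0.1289]
```

```bash
cat >> h.py <<'E'
from scipy.spatial.transform import Rotation as R
def jog(p,yaw):
    s=arm.get_state(); A=R.from_euler('xyz',s['ee_rot']); B=R.from_euler('xyz',[np.pi,0,yaw])
    print('d',(A.inv().apply(np.array(p)-s['eef_pos'])*1000).round(1),'r',(A.inv()*B).as_rotvec().round(3),'t',s['t'],'q',s['q'].round(2))
E
python3 - <<'E'
from h import *
for t in('s0','t0'):
    f=pickle.load(open(t+'.pkl','rb')); P=pts(f); ok=f['z_map']>0; x,y,z=P[...,0],P[...,1],P[...,2]
    def mx(n,x0,x1,y0,y1):
        q=P[ok&(x>x0)&(x<x1)&(y>y0)&(y<y1)]; print(t,n,np.percentile(q[:,2],[90,99.5]).round(3) if len(q) else None)
    mx('pot',.5,.65,-.05,.13); mx('cup',.38,.46,-.34,-.26); mx('path',.36,.5,-.2,.03)
    mx('wall',.3,.65,-.5,-.3); q=P[ok&(z>.19)&(z<.6)&(x>.3)&(x<.65)&(y<-.27)&(y>-.6)]; print(len(q),q.max(0) if len(q) else '')
    q=P[ok&(z>.03)&(x>.47)&(x<.66)&(y>-.09)&(y<.15)];print('potbox',q.min(0),q.max(0))
jog([.458,.082,.24],.489)
E
```

```text
s0 pot [0.134 0.137]
s0 cup [0.031 0.042]
s0 path [0.013 0.046]
s0 wall [0.338 0.398]
15965 [ 0.6498607  -0.41207257  0.41169127]
potbox [ 0.47002311 -0.01804653  0.03018333] [0.65986674 0.14992168 0.14160079]
t0 pot [0.134 0.137]
t0 cup [0.023 0.043]
t0 path [0.004 0.047]
t0 wall [0.277 0.32 ]
9345 [ 0.64998095 -0.41639876  0.33361627]
potbox [ 0.47008474 -0.02278769  0.0300831 ] [0.65998385 0.14980764 0.13914393]
d [416.1 466.3   8.5] r [ 0.001  0.    -0.776] t 0.1 q [ 1.57  0.36  0.01 -0.   -1.22 -0.29]
```

jog_arm([
  {"dx": 28,"dy": 31,"dz": 0,"rz": -0.05,"gripper": 0},
  {"dx": 55,"dy": 62,"dz": 0,"rz": -0.1,"gripper": 0},
  {"dx": 83,"dy": 93,"dz": 0,"rz": -0.15,"gripper": 0},
  {"dx": 111,"dy": 124,"dz": 0,"rz": -0.2,"gripper": 0},
  {"dx": 139,"dy": 155,"dz": 0,"rz": -0.26,"gripper": 0},
  {"dx": 166,"dy": 186,"dz": 0,"rz": -0.31,"gripper": 0},
  {"dx": 194,"dy": 217,"dz": 0,"rz": -0.36,"gripper": 0},
  {"dx": 222,"dy": 249,"dz": 0,"rz": -0.41,"gripper": 0},
])

```text
invalid input at $.targets[0]: expected keys dx, dy, dz, rx, ry, rz, gripper
```

```bash
python3 -c "
from h import *
jog([.458,.082,.22],.489)"
```

```text
d [416.1 466.3  28.5] r [ 0.001  0.    -0.776] t 0.1 q [ 1.57  0.36  0.01 -0.   -1.22 -0.29]
```

jog_arm([
  {"dx": 28,"dy": 31,"dz": 0,"rx": 0,"ry": 0,"rz": -0.05,"gripper": 0},
  {"dx": 55,"dy": 62,"dz": 0,"rx": 0,"ry": 0,"rz": -0.1,"gripper": 0},
  {"dx": 83,"dy": 93,"dz": 0,"rx": 0,"ry": 0,"rz": -0.15,"gripper": 0},
  {"dx": 111,"dy": 124,"dz": 0,"rx": 0,"ry": 0,"rz": -0.2,"gripper": 0},
  {"dx": 139,"dy": 155,"dz": 0,"rx": 0,"ry": 0,"rz": -0.26,"gripper": 0},
  {"dx": 166,"dy": 186,"dz": 0,"rx": 0,"ry": 0,"rz": -0.31,"gripper": 0},
  {"dx": 194,"dy": 217,"dz": 0,"rx": 0,"ry": 0,"rz": -0.36,"gripper": 0},
  {"dx": 222,"dy": 249,"dz": 0,"rx": 0,"ry": 0,"rz": -0.41,"gripper": 0},
])

```text
t: 0.77
eef_pos: [0.3333, 0.3446, 0.2484]
ee_rot: [-3.142, 0.0, 0.126]
force: [0.6, 0.6, 0.3]
width: 0.0878
gripper_force: 0.0
```

```bash
python3 -c "
from h import *
jog([.458,.082,.22],.489)"
```

```text
d [ 90.7 276.2  28.4] r [-0.     0.    -0.363] t 0.7667 q [ 1.21  0.03 -0.4  -0.   -1.14  0.48]
```

jog_arm([
  {"dx": 13,"dy": 39,"dz": 0,"rx": 0,"ry": 0,"rz": -0.06,"gripper": 0},
  {"dx": 26,"dy": 78,"dz": 0,"rx": 0,"ry": 0,"rz": -0.12,"gripper": 0},
  {"dx": 39,"dy": 117,"dz": 4,"rx": 0,"ry": 0,"rz": -0.18,"gripper": 0},
  {"dx": 52,"dy": 156,"dz": 10,"rx": 0,"ry": 0,"rz": -0.24,"gripper": 0},
  {"dx": 65,"dy": 195,"dz": 16,"rx": 0,"ry": 0,"rz": -0.3,"gripper": 0},
  {"dx": 78,"dy": 234,"dz": 22,"rx": 0,"ry": 0,"rz": -0.363,"gripper": 0},
  {"dx": 90.7,"dy": 270,"dz": 28,"rx": 0,"ry": 0,"rz": -0.363,"gripper": 0},
  {"dx": 90.7,"dy": 276,"dz": 28,"rx": 0,"ry": 0,"rz": -0.363,"gripper": 0},
])

```text
t: 1.43
eef_pos: [0.4575, 0.0795, 0.2191]
ee_rot: [3.141, 0.003, 0.483]
force: [0.6, 0.1, 0.4]
width: 0.0876
gripper_force: 0.0
```

```bash
python3 - <<'E'
from h import *
f=grab('wrist','w0'); jog([.458,.0824,.133],.489); print(arm.get_state()['ee_rot'])
h=f['z_map'];print(f['fx'],f['cx'],f['cy'],f['view'])
E
```

```text
d [ 2.  -1.4 86.5] r [ 0.     0.002 -0.008] t 1.4833 q [ 0.6   0.03 -0.48 -0.   -1.07  1.45]
[3.14132544e+00 2.48018964e-03 4.81471820e-01]
325.19226210127806 284.7792076389459 213.18477092292989 [[ 0.46487025 -0.88537548  0.0024307  -0.14280293]
 [-0.84742658 -0.44414648  0.29086439  0.39296439]
 [-0.25644462 -0.13727404 -0.9567612   0.48956182]
 [ 0.          0.          0.          1.        ]]
```

View pics/w0.png

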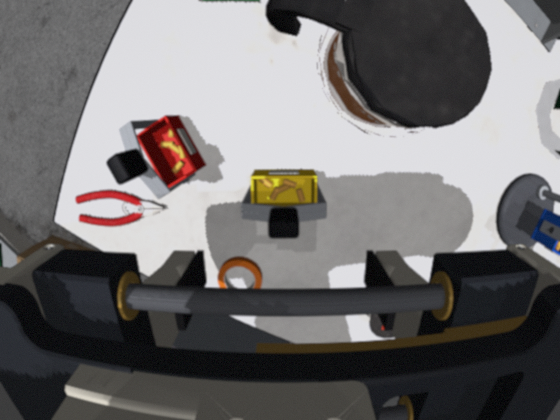

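The yellow pail is centred between the jaws, with its grip block at (284,222), and lies square to them. I'll descend and grip.

jog_arm([
  {"dx": 2,"dy": -1.5,"dz": 25,"rx": 0,"ry": 0,"rz": -0.008,"gripper": 0},
  {"dx": 2,"dy": -1.5,"dz": 50,"rx": 0,"ry": 0,"rz": -0.008,"gripper": 0},
  {"dx": 2,"dy": -1.5,"dz": 70,"rx": 0,"ry": 0,"rz": -0.008,"gripper": 0.2},
  {"dx": 2,"dy": -1.5,"dz": 82,"rx": 0,"ry": 0,"rz": -0.008,"gripper": 0.4},
  {"dx": 2,"dy": -1.5,"dz": 86,"rx": 0,"ry": 0,"rz": -0.008,"gripper": 0.5},
  {"dx": 2,"dy": -1.5,"dz": 86.5,"rx": 0,"ry": 0,"rz": -0.008,"gripper": 0.6},
  {"dx": 2,"dy": -1.5,"dz": 86.5,"rx": 0,"ry": 0,"rz": -0.008,"gripper": 0.8},
  {"dx": 2,"dy": -1.5,"dz": 86.5,"rx": 0,"ry": 0,"rz": -0.008,"gripper": 0.9},
], force=25)

```text
t: 2.15
eef_pos: [0.4586, 0.0868, 0.135]
ee_rot: [3.142, -0.002, 0.495]
force: [-0.3, 0.4, -0.2]
width: 0.0532
gripper_force: 0.0
```

jog_arm([
  {"dx": 0,"dy": 0,"dz": 0,"rx": 0,"ry": 0,"rz": 0,"gripper": 0.9},
  {"dx": 0,"dy": 0,"dz": 0,"rx": 0,"ry": 0,"rz": 0,"gripper": 0.9},
  {"dx": 0,"dy": 0,"dz": 0,"rx": 0,"ry": 0,"rz": 0,"gripper": 0.9},
  {"dx": 0,"dy": 0,"dz": 0,"rx": 0,"ry": 0,"rz": 0,"gripper": 0.9},
  {"dx": 0,"dy": 0,"dz": 0,"rx": 0,"ry": 0,"rz": 0,"gripper": 0.9},
  {"dx": 0,"dy": 0,"dz": 0,"rx": 0,"ry": 0,"rz": 0,"gripper": 0.9},
  {"dx": 0,"dy": 0,"dz": 0,"rx": 0,"ry": 0,"rz": 0,"gripper": 0.9},
  {"dx": 0,"dy": 0,"dz": 0,"rx": 0,"ry": 0,"rz": 0,"gripper": 0.9},
])

```text
t: 2.82
eef_pos: [0.4579, 0.0861, 0.1339]
ee_rot: [-3.142, 0.0, 0.494]
force: [-0.4, 0.2, -2.0]
width: 0.0216
gripper_force: 25.0
```

```bash
python3 -c "
from h import *
jog([.42,-.241,.23],.096)"
```

```text
d [-188.5  270.   -96. ] r [0.    0.    0.398] t 2.8167 q [ 0.61  0.13 -0.59 -0.   -0.85  1.45]
```

jog_arm([
  {"dx": 0,"dy": 0,"dz": -10,"rx": 0,"ry": 0,"rz": 0,"gripper": 0.9},
  {"dx": 0,"dy": 0,"dz": -30,"rx": 0,"ry": 0,"rz": 0,"gripper": 0.9},
  {"dx": -8,"dy": 12,"dz": -55,"rx": 0,"ry": 0,"rz": 0.02,"gripper": 0.9},
  {"dx": -21,"dy": 30,"dz": -80,"rx": 0,"ry": 0,"rz": 0.06,"gripper": 0.9},
  {"dx": -38,"dy": 54,"dz": -93,"rx": 0,"ry": 0,"rz": 0.1,"gripper": 0.9},
  {"dx": -56,"dy": 80,"dz": -96,"rx": 0,"ry": 0,"rz": 0.14,"gripper": 0.9},
  {"dx": -74,"dy": 106,"dz": -96,"rx": 0,"ry": 0,"rz": 0.18,"gripper": 0.9},
  {"dx": -92,"dy": 132,"dz": -96,"rx": 0,"ry": 0,"rz": 0.22,"gripper": 0.9},
])

```text
t: 3.48
eef_pos: [0.4393, -0.0748, 0.2306]
ee_rot: [-3.141, -0.001, 0.273]
force: [0.5, -0.2, -1.9]
width: 0.0214
gripper_force: 25.0
```

```bash
python3 -c "
from h import *
jog([.42,-.241,.23],.096)"
```

```text
d [-63.4 154.8   0.5] r [-0.    -0.001  0.177] t 3.4833 q [ 0.28 -0.02 -0.49 -0.   -1.09  1.57]
```

jog_arm([
  {"dx": -13,"dy": 31,"dz": 0,"rx": 0,"ry": 0,"rz": 0.04,"gripper": 0.9},
  {"dx": -26,"dy": 62,"dz": 0,"rx": 0,"ry": 0,"rz": 0.08,"gripper": 0.9},
  {"dx": -38,"dy": 93,"dz": 0,"rx": 0,"ry": 0,"rz": 0.12,"gripper": 0.9},
  {"dx": -49,"dy": 120,"dz": 0,"rx": 0,"ry": 0,"rz": 0.15,"gripper": 0.9},
  {"dx": -57,"dy": 140,"dz": 0,"rx": 0,"ry": 0,"rz": 0.177,"gripper": 0.9},
  {"dx": -62,"dy": 151,"dz": 0.5,"rx": 0,"ry": 0,"rz": 0.177,"gripper": 0.9},
  {"dx": -63,"dy": 155,"dz": 0.5,"rx": 0,"ry": 0,"rz": 0.177,"gripper": 0.9},
  {"dx": -63,"dy": 155,"dz": 0.5,"rx": 0,"ry": 0,"rz": 0.177,"gripper": 0.9},
])

```text
t: 4.15
eef_pos: [0.4207, -0.2407, 0.2292]
ee_rot: [-3.141, 0.001, 0.096]
force: [-0.3, 0.4, -1.5]
width: 0.0218
gripper_force: 25.0
```

```bash
python3 - <<'E'
from h import *
f=grab('scene','s1'); jog([.516,-.2318,.23],.096)
cv2.imwrite('pics/s1c.png',cv2.resize(f['frame'][60:260,260:500],None,fx=3,fy=3)[:,:,::-1])
for g in (f,grab('top','t1')):
    P=pts(g);ok=g['z_map']>0;hsv=cv2.cvtColor(g['frame'],cv2.COLOR_RGB2HSV)
    m=ok&(hsv[...,0]>=20)&(hsv[...,0]<=35)&(hsv[...,1]>110)&(P[...,1]<-.15)&(P[...,1]>-.33)&(P[...,0]<.5)&(P[...,2]>.06)
    q=P[m];print(len(q),q.min(0) if len(q) else '',q.max(0) if len(q) else '')
    if len(q)>5: print(cv2.minAreaRect((q[:,:2]*1000).astype(np.float32)))
E
```

```text
d [95.5  0.9 -0.7] r [-0.  0.  0.] t 4.2 q [-0.11  0.06 -0.42 -0.   -1.09  1.78]
645 [ 0.3825037  -0.27333029  0.09646267] [ 0.43991895 -0.19479654  0.42343081]
((411.6614990234375, -233.05641174316406), (53.22530746459961, 80.1439437866211), 3.721977472305298)
0
```

View pics/s1c.png

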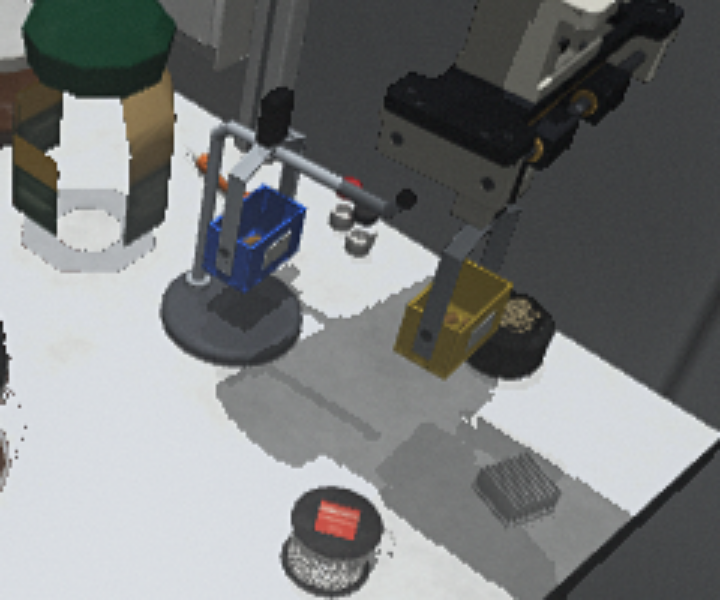

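The pail hangs square from the jaws with its underside at z≈97 mm. The bail at about (480,240) in the crop is in line with the ball at (403,198). I'll thread it along the arm.

jog_arm([
  {"dx": 8,"dy": 1,"dz": 0,"rx": 0,"ry": 0,"rz": 0,"gripper": 0.9},
  {"dx": 22,"dy": 1,"dz": 0,"rx": 0,"ry": 0,"rz": 0,"gripper": 0.9},
  {"dx": 37,"dy": 1,"dz": 0,"rx": 0,"ry": 0,"rz": 0,"gripper": 0.9},
  {"dx": 52,"dy": 1,"dz": 0,"rx": 0,"ry": 0,"rz": 0,"gripper": 0.9},
  {"dx": 67,"dy": 1,"dz": 0,"rx": 0,"ry": 0,"rz": 0,"gripper": 0.9},
  {"dx": 80,"dy": 1,"dz": 0,"rx": 0,"ry": 0,"rz": 0,"gripper": 0.9},
  {"dx": 90,"dy": 1,"dz": 0,"rx": 0,"ry": 0,"rz": 0,"gripper": 0.9},
  {"dx": 95,"dy": 1,"dz": 0,"rx": 0,"ry": 0,"rz": 0,"gripper": 0.9},
])

```text
t: 4.92
eef_pos: [0.5176, -0.2312, 0.229]
ee_rot: [3.142, 0.001, 0.098]
force: [-0.8, -0.7, -1.4]
width: 0.0223
gripper_force: 25.0
```

```bash
python3 - <<'E'
from h import *
f=grab('scene','s2'); jog([.516,-.2318,.198],.096); print(arm.get_state()['force'])
cv2.imwrite('pics/s2c.png',cv2.resize(f['frame'][60:220,260:460],None,fx=3.6,fy=3.6)[:,:,::-1])
E
```

```text
d [-1.6  0.3 31. ] r [0.    0.    0.002] t 4.9667 q [-0.08  0.2  -0.26  0.   -1.12  1.74]
[ 0.6413201  -0.64305955 -1.29841952]
```

View pics/s2c.png

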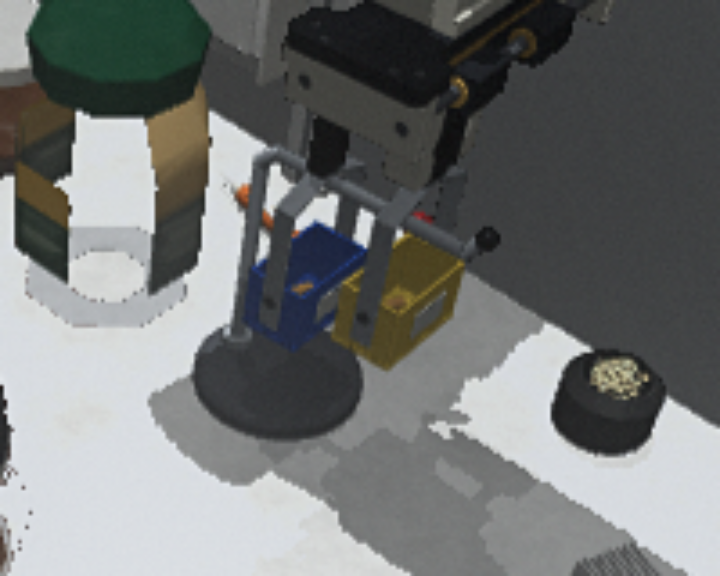

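The bail is threaded over the arm, clear of the blue pail at (305,285). The yellow pail is at (400,300). I'll lower it.

jog_arm([
  {"dx": -1,"dy": 0.3,"dz": 6,"rx": 0,"ry": 0,"rz": 0,"gripper": 0.9},
  {"dx": -1,"dy": 0.3,"dz": 12,"rx": 0,"ry": 0,"rz": 0,"gripper": 0.9},
  {"dx": -1,"dy": 0.3,"dz": 18,"rx": 0,"ry": 0,"rz": 0,"gripper": 0.9},
  {"dx": -1,"dy": 0.3,"dz": 22,"rx": 0,"ry": 0,"rz": 0,"gripper": 0.9},
  {"dx": -1,"dy": 0.3,"dz": 25,"rx": 0,"ry": 0,"rz": 0,"gripper": 0.9},
  {"dx": -1,"dy": 0.3,"dz": 27,"rx": 0,"ry": 0,"rz": 0,"gripper": 0.9},
  {"dx": -1,"dy": 0.3,"dz": 28,"rx": 0,"ry": 0,"rz": 0,"gripper": 0.9},
  {"dx": -1,"dy": 0.3,"dz": 29,"rx": 0,"ry": 0,"rz": 0,"gripper": 0.9},
])

```text
t: 5.63
eef_pos: [0.5147, -0.2322, 0.2007]
ee_rot: [3.141, -0.0, 0.097]
force: [0.5, -0.0, -1.0]
width: 0.0221
gripper_force: 25.0
```

jog_arm([
  {"dx": 0,"dy": 0,"dz": 0.3,"rx": 0,"ry": 0,"rz": 0,"gripper": 0.9},
  {"dx": 0,"dy": 0,"dz": 0.6,"rx": 0,"ry": 0,"rz": 0,"gripper": 0.9},
  {"dx": 0,"dy": 0,"dz": 0.9,"rx": 0,"ry": 0,"rz": 0,"gripper": 0.9},
  {"dx": 0,"dy": 0,"dz": 1.2,"rx": 0,"ry": 0,"rz": 0,"gripper": 0.9},
  {"dx": 0,"dy": 0,"dz": 1.5,"rx": 0,"ry": 0,"rz": 0,"gripper": 0.9},
  {"dx": 0,"dy": 0,"dz": 1.8,"rx": 0,"ry": 0,"rz": 0,"gripper": 0.9},
  {"dx": 0,"dy": 0,"dz": 2,"rx": 0,"ry": 0,"rz": 0,"gripper": 0.9},
  {"dx": 0,"dy": 0,"dz": 2,"rx": 0,"ry": 0,"rz": 0,"gripper": 0.9},
])

```text
t: 6.3
eef_pos: [0.5152, -0.2327, 0.1998]
ee_rot: [3.14, -0.002, 0.098]
force: [-1.1, -0.6, 5.7]
width: 0.0217
gripper_force: 25.0
```

jog_arm([
  {"dx": 0,"dy": 0,"dz": -0.3,"rx": 0,"ry": 0,"rz": 0,"gripper": 0.9},
  {"dx": 0,"dy": 0,"dz": -0.6,"rx": 0,"ry": 0,"rz": 0,"gripper": 0.9},
  {"dx": 0,"dy": 0,"dz": -0.8,"rx": 0,"ry": 0,"rz": 0,"gripper": 0.9},
  {"dx": 0,"dy": 0,"dz": -0.8,"rx": 0,"ry": 0,"rz": 0,"gripper": 0.9},
  {"dx": 0,"dy": 0,"dz": -0.8,"rx": 0,"ry": 0,"rz": 0,"gripper": 0.74},
  {"dx": 0,"dy": 0,"dz": -0.8,"rx": 0,"ry": 0,"rz": 0,"gripper": 0.72},
  {"dx": 0,"dy": 0,"dz": -0.8,"rx": 0,"ry": 0,"rz": 0,"gripper": 0.7},
  {"dx": 0,"dy": 0,"dz": -0.8,"rx": 0,"ry": 0,"rz": 0,"gripper": 0.66},
], force=5)

```text
t: 6.97
eef_pos: [0.5141, -0.2317, 0.1987]
ee_rot: [-3.141, 0.001, 0.097]
force: [0.5, 0.2, 0.2]
width: 0.0281
gripper_force: 0.0
```

jog_arm([
  {"dx": 0,"dy": 0,"dz": 0,"rx": 0,"ry": 0,"rz": 0,"gripper": 0.6},
  {"dx": 0,"dy": 0,"dz": 0,"rx": 0,"ry": 0,"rz": 0,"gripper": 0.5},
  {"dx": 0,"dy": 0,"dz": 0,"rx": 0,"ry": 0,"rz": 0,"gripper": 0.4},
  {"dx": 0,"dy": 0,"dz": 0,"rx": 0,"ry": 0,"rz": 0,"gripper": 0.4},
  {"dx": 0,"dy": 0,"dz": 0,"rx": 0,"ry": 0,"rz": 0,"gripper": 0.4},
  {"dx": 0,"dy": 0,"dz": 0,"rx": 0,"ry": 0,"rz": 0,"gripper": 0.4},
  {"dx": 0,"dy": 0,"dz": 0,"rx": 0,"ry": 0,"rz": 0,"gripper": 0.4},
  {"dx": 0,"dy": 0,"dz": 0,"rx": 0,"ry": 0,"rz": 0,"gripper": 0.4},
])

```text
t: 7.63
eef_pos: [0.5147, -0.2321, 0.1994]
ee_rot: [-3.142, 0.0, 0.097]
force: [-0.6, -1.0, -0.0]
width: 0.0524
gripper_force: 0.0
```

```bash
python3 - <<'E'
from h import *
f=grab('scene','s3'); print(arm.get_state()['force'])
cv2.imwrite('pics/s3c.png',cv2.resize(f['frame'][60:220,260:460],None,fx=3.6,fy=3.6)[:,:,::-1])
E
```

```text
[ 0.79128076 -0.59698143 -0.27761977]
```

View pics/s3c.png

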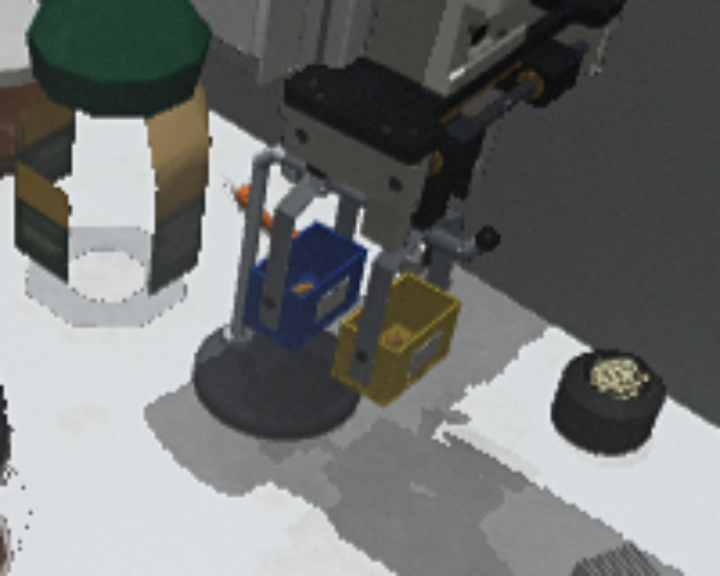

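The yellow pail at (395,340) hangs upright on the arm, and the blue pail at (305,285) hasn't moved. The jaws are open, so I'll rise straight up.

jog_arm([
  {"dx": 0,"dy": 0,"dz": -8,"rx": 0,"ry": 0,"rz": 0,"gripper": 0.4},
  {"dx": 0,"dy": 0,"dz": -18,"rx": 0,"ry": 0,"rz": 0,"gripper": 0.4},
  {"dx": 0,"dy": 0,"dz": -30,"rx": 0,"ry": 0,"rz": 0,"gripper": 0.4},
  {"dx": 0,"dy": 0,"dz": -45,"rx": 0,"ry": 0,"rz": 0,"gripper": 0.4},
  {"dx": 0,"dy": 0,"dz": -62,"rx": 0,"ry": 0,"rz": 0,"gripper": 0.4},
  {"dx": 0,"dy": 0,"dz": -80,"rx": 0,"ry": 0,"rz": 0,"gripper": 0.4},
  {"dx": 0,"dy": 0,"dz": -95,"rx": 0,"ry": 0,"rz": 0,"gripper": 0.4},
  {"dx": 0,"dy": 0,"dz": -100,"rx": 0,"ry": 0,"rz": 0,"gripper": 0.4},
])

```text
t: 8.35
eef_pos: [0.5157, -0.2326, 0.3032]
ee_rot: [3.14, -0.005, 0.097]
force: [0.9, 0.5, 0.6]
width: 0.0526
gripper_force: 0.0
```

jog_arm([
  {"dx": -25,"dy": -20,"dz": 0,"rx": 0,"ry": 0,"rz": 0,"gripper": 0.4},
  {"dx": -50,"dy": -45,"dz": 0,"rx": 0,"ry": 0,"rz": 0,"gripper": 0.4},
  {"dx": -75,"dy": -75,"dz": 0,"rx": 0,"ry": 0,"rz": 0,"gripper": 0.4},
  {"dx": -75,"dy": -110,"dz": 0,"rx": 0,"ry": 0,"rz": 0,"gripper": 0.4},
  {"dx": -75,"dy": -145,"dz": 0,"rx": 0,"ry": 0,"rz": 0,"gripper": 0.4},
  {"dx": -75,"dy": -175,"dz": 0,"rx": 0,"ry": 0,"rz": 0,"gripper": 0.4},
  {"dx": -75,"dy": -195,"dz": 0,"rx": 0,"ry": 0,"rz": 0,"gripper": 0.4},
  {"dx": -75,"dy": -200,"dz": 0,"rx": 0,"ry": 0,"rz": 0,"gripper": 0.4},
])

```text
t: 9.02
eef_pos: [0.4202, -0.0382, 0.2999]
ee_rot: [-3.141, -0.001, 0.099]
force: [-0.3, 0.1, 0.1]
width: 0.0524
gripper_force: 0.0
```

jog_arm([
  {"dx": 0,"dy": 0,"dz": 0,"rx": 0,"ry": 0,"rz": 0,"gripper": 0.4},
  {"dx": 0,"dy": 0,"dz": 0,"rx": 0,"ry": 0,"rz": 0,"gripper": 0.4},
  {"dx": 0,"dy": 0,"dz": 0,"rx": 0,"ry": 0,"rz": 0,"gripper": 0.4},
  {"dx": 0,"dy": 0,"dz": 0,"rx": 0,"ry": 0,"rz": 0,"gripper": 0.4},
  {"dx": 0,"dy": 0,"dz": 0,"rx": 0,"ry": 0,"rz": 0,"gripper": 0.4},
  {"dx": 0,"dy": 0,"dz": 0,"rx": 0,"ry": 0,"rz": 0,"gripper": 0.4},
  {"dx": 0,"dy": 0,"dz": 0,"rx": 0,"ry": 0,"rz": 0,"gripper": 0.4},
  {"dx": 0,"dy": 0,"dz": 0,"rx": 0,"ry": 0,"rz": 0,"gripper": 0.4},
])

```text
t: 9.68
eef_pos: [0.4206, -0.0406, 0.2993]
ee_rot: [3.142, 0.0, 0.097]
force: [0.5, 0.9, -0.2]
width: 0.0527
gripper_force: 0.0
```

```bash
python3 - <<'E'
from h import *
for k in range(2):
    f=grab('scene',f's4{k}'); P=pts(f); ok=f['z_map']>0; x,y,z=P[...,0],P[...,1],P[...,2]
    for n,a,b in(('yel',.48,.55),('blue',.56,.61)):
        q=P[ok&(x>a)&(x<b)&(y>-.29)&(y<-.16)&(z>.2)&(z<.215)]
        print(n,len(q),q.max(0).round(4),cv2.minAreaRect((q[:,:2]*1000).astype(np.float32)) if len(q) else '')
cv2.imwrite('pics/s4c.png',cv2.resize(f['frame'][60:220,260:460],None,fx=3.6,fy=3.6)[:,:,::-1])
E
```

```text
Traceback (most recent call last):
ValueError: zero-size array to reduction operation maximum which has no identity
```

```bash
python3 - <<'E'
from h import *
for k,nm in enumerate(('scene','top','top')):
    f=grab(nm,f's5{k}'); P=pts(f); ok=f['z_map']>0; x,y,z=P[...,0],P[...,1],P[...,2]
    for n,a,b in(('yel',.47,.55),('blue',.56,.61)):
        q=P[ok&(x>a)&(x<b)&(y>-.29)&(y<-.16)&(z>.19)&(z<.22)]
        print(nm,n,len(q),q.max(0).round(4) if len(q) else '',cv2.minAreaRect((q[:,:2]*1000).astype(np.float32)) if len(q) else '')
a,b=[cv2.imread(f'pics/s5{i}.png') for i in(0,2)]
cv2.imwrite('pics/s5c.png',np.hstack([cv2.resize(a[60:220,240:440],(390,312)),cv2.resize(b[130:290,290:490],(390,312))]))
E
```

```text
scene yel 6 [ 0.5107 -0.237   0.1973] ((508.69970703125, -240.6671600341797), (1.7424737215042114, 7.164384841918945), 23.242921829223633)
scene blue 0  
top yel 0  
top blue 0  
top yel 0  
top blue 0
```

View pics/s5c.png

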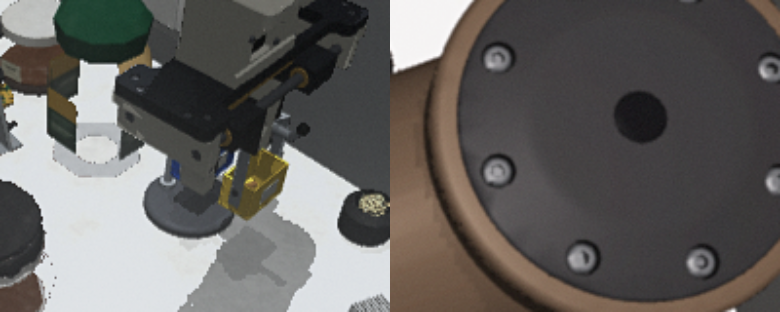

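The arm blocks both views: the yellow pail at (255,180) is still hanging, but the blue one is mostly hidden. I'll move farther left and look again.

jog_arm([
  {"dx": 0,"dy": -30,"dz": 0,"rx": 0,"ry": 0,"rz": 0,"gripper": 0.4},
  {"dx": 0,"dy": -65,"dz": 0,"rx": 0,"ry": 0,"rz": 0,"gripper": 0.4},
  {"dx": 0,"dy": -100,"dz": 0,"rx": 0,"ry": 0,"rz": 0,"gripper": 0.4},
  {"dx": 0,"dy": -135,"dz": 0,"rx": 0,"ry": 0,"rz": 0,"gripper": 0.4},
  {"dx": 0,"dy": -170,"dz": 0,"rx": 0,"ry": 0,"rz": 0,"gripper": 0.4},
  {"dx": 0,"dy": -205,"dz": 0,"rx": 0,"ry": 0,"rz": 0,"gripper": 0.4},
  {"dx": 0,"dy": -235,"dz": 0,"rx": 0,"ry": 0,"rz": 0,"gripper": 0.4},
  {"dx": 0,"dy": -250,"dz": 0,"rx": 0,"ry": 0,"rz": 0,"gripper": 0.4},
])

```text
t: 10.55
eef_pos: [0.3959, 0.2114, 0.2994]
ee_rot: [-3.141, -0.0, 0.099]
force: [0.2, -0.4, -0.3]
width: 0.0527
gripper_force: 0.0
```

jog_arm([
  {"dx": 0,"dy": -30,"dz": 0,"rx": 0,"ry": 0,"rz": 0,"gripper": 0.4},
  {"dx": 0,"dy": -65,"dz": 0,"rx": 0,"ry": 0,"rz": 0,"gripper": 0.4},
  {"dx": 0,"dy": -100,"dz": 0,"rx": 0,"ry": 0,"rz": 0,"gripper": 0.4},
  {"dx": 0,"dy": -135,"dz": 0,"rx": 0,"ry": 0,"rz": 0,"gripper": 0.4},
  {"dx": 0,"dy": -170,"dz": 0,"rx": 0,"ry": 0,"rz": 0,"gripper": 0.4},
  {"dx": 0,"dy": -190,"dz": 0,"rx": 0,"ry": 0,"rz": 0,"gripper": 0.4},
  {"dx": 0,"dy": -200,"dz": 0,"rx": 0,"ry": 0,"rz": 0,"gripper": 0.4},
  {"dx": 0,"dy": -200,"dz": 0,"rx": 0,"ry": 0,"rz": 0,"gripper": 0.4},
])

```text
t: 11.22
eef_pos: [0.3766, 0.4092, 0.2985]
ee_rot: [3.14, 0.001, 0.099]
force: [0.6, -0.6, 1.1]
width: 0.0526
gripper_force: 0.0
```

```bash
python3 - <<'E'
from h import *
for k,nm in enumerate(('scene','top','top')):
    f=grab(nm,f's6{k}'); P=pts(f); ok=f['z_map']>0; x,y,z=P[...,0],P[...,1],P[...,2]
    for n,a,b in(('yel',.49,.55),('blue',.56,.61)):
        q=P[ok&(x>a)&(x<b)&(y>-.29)&(y<-.16)&(z>.2)&(z<.22)]
        print(nm,n,len(q),q.max(0).round(4) if len(q) else '',cv2.minAreaRect((q[:,:2]*1000).astype(np.float32)) if len(q) else '')
    q=P[ok&(x>.38)&(x<.5)&(y>.155)&(y<.26)&(z>.139)&(z<.15)]; print('red',cv2.minAreaRect((q[:,:2]*1000).astype(np.float32)) if len(q) else '')
a,b=[cv2.imread(f'pics/s6{i}.png') for i in(0,2)]
cv2.imwrite('pics/s6c.png',np.hstack([cv2.resize(a[60:220,240:440],(390,312)),cv2.resize(b[130:290,290:490],(390,312))]))
E
```

```text
scene yel 83 [ 0.5209 -0.2222  0.2107] ((513.6782836914062, -233.1508026123047), (22.13318634033203, 13.895005226135254), 87.8287124633789)
scene blue 79 [ 0.5905 -0.2143  0.2112] ((581.7974853515625, -226.4003448486328), (15.46837329864502, 23.409791946411133), 14.15542221069336)
red ((443.3787841796875, 210.75582885742188), (21.182437896728516, 14.415506362915039), 54.82817840576172)
top yel 105 [ 0.52   -0.2252  0.2124] ((512.5328979492188, -235.97361755371094), (13.758647918701172, 21.460657119750977), 5.7856645584106445)
top blue 103 [ 0.5873 -0.2182  0.2127] ((579.914306640625, -229.05355834960938), (14.09007453918457, 21.681304931640625), 9.770417213439941)
red ((442.1344299316406, 208.31919860839844), (21.61410903930664, 13.631023406982422), 54.822574615478516)
top yel 105 [ 0.5199 -0.2253  0.2116] ((512.4803466796875, -235.7100830078125), (14.211620330810547, 20.726238250732422), 3.874938726425171)
top blue 102 [ 0.5871 -0.2181  0.2114] ((579.85498046875, -229.04275512695312), (14.17090129852295, 21.40420150756836), 5.033082485198975)
red ((442.28662109375, 208.41201782226562), (21.8330078125, 13.547479629516602), 53.80198669433594)
```

View pics/s6c.png

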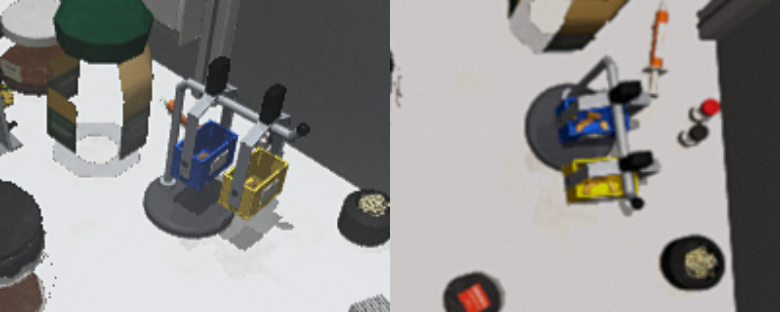

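Both pails hang upright and apart, with yellow at (255,180) and blue at (205,155) in the left view. Yellow is about 109 mm from the post, and blue and red measure the same as at the start.

```bash
python3 -c "
from station import arm
print(arm.job_done())"
```

```text
the job is handed in; nothing more can be done
None
```

The yellow pail hangs straight and at rest about 109 mm from the post, clear of the blue pail; blue and red are where they started, and the job was handed in at about 11 s (no verdict was returned).

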